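# Index the dish carousel and lift out the marked dish for inspection

### The arm

A 7-joint arm with a two-finger parallel gripper is mounted at the origin on a cart in front of the work surface, level with it; the furniture and walls round the work are solid. World frame = base frame: x ahead of the robot, y to its left, z up, the work surface at z = 0. Lengths are in m, angles in rad, forces in N, time in s.
With the tool pointing down it reaches from about 0.425 to 0.975 m from the base axis. Payload 16.7 kg.
Tool frame: the origin (TCP) lies between the finger pads; the fingertips stand 17 mm ahead of it and the grasp point (between the pads) lies 2 mm behind it (tips_ahead is the distance from the TCP to the fingertips, in m); z points along the fingers, y is the line along which they close (so a half turn about z gives the same grasp; the last joint's range is limited). The gripper opens to 85 mm and grips with 20 to 120 N. Pads are 22 mm wide; open, the fingers measure 114 mm over their backs; the gripper's body (76 mm by 85 mm) begins 54 mm behind the grasp point. The pads swing forward as they close: fully open they stand 13 mm farther back than shut.
Start: joints at [1.173, 0.426, 0.074, 1.606, -0.034, 1.111, -0.067], TCP at [0.166, -0.654, 0.248] pointing down, gripper open.
Joint ranges: [-2.85, 2.85], [-0.5, 2.14], [-1.23, 1.37], [0.21, 2.46], [-1.02, 4.16], [0.16, 2.05], [-2.73, 2.73]. Speed limits (rad/s): [1.89, 1.89, 2.39, 2.39, 3.01, 3.01, 3.01].

### API

Orientations are given as a unit quaternion [w, x, y, z].
In Python, from plant import read_state, capture, finish_job, tips_ahead gives the robot as it stands.
- The arm moves only by the tool apply_moves, never from a script. Its argument "motion" is a list of rows, each a list of 2 entries, a list of its own where there are three numbers: the shift along the tool's x, y, z in mm, then the turn, a rotation vector about the tool's x, y, z in degrees. In form: [[[dx, dy, dz], [wx, wy, wz]], ...]. A call has 1 to 5 rows; each row shifts and turns the commanded pose from where the row before left it, along the tool's axes as they then stand; what a row does not reach is not made up. A row lasts 1/12 s, in which the tool goes at most 41.7 mm and 7.16 degrees, less where a joint would pass 70% of its speed; a pose out of reach is approached as far as the arm can. A call with a gripper value outside its range is refused whole. "gripper" is the finger opening in mm, from 0 to 85.4, set as the call begins (left out, the last holds). The fingers move at their own pace and stop on an object; "grip_force" is the grip in N (left out, the last holds). Time passes only in rows, so rows that do not move let the fingers close. It gives the time, the measured TCP pose, the force, the opening and the grip force at its end, in the units of the state.
- read_state(): the state, without advancing time (a new reading comes with each control period).
- capture(name): name is "scene" or "side" or "wrist"; returns a dict with "frame" (400x640x3 uint8, red, green, blue), "depth" (400x640 float32, m along the optical axis (not along the pixel's ray), 0 where there is no reading), "fx", "fy", "cx", "cy" (pixels), "rvec" (rotation vector, rad) and "tvec" (3), from world to camera coordinates, as OpenCV has them. Camera axes: x right, y down, z forward; pixel columns grow to the right and rows downward; lengths in m; the calibration is good to about 2 mm. The wrist camera is an equidistant fisheye: a pixel r from the principal point sees the ray r / f radians off the axis. A picture is of the moment at which its call begins.
- finish_job(): hands the job in; it is judged then, once.
The state is a dict: "clock": time; "joint_positions": joint angles; "joint_vel": joint speeds; "joint_efforts": joint torques, N m; "position": TCP position; "eef_rot": TCP orientation; "ft_force": force on the tool from outside, world axes, zero at the start; "torque": the same for the moment, N m; "finger_gap": finger opening in m; "gripper_force": force on a finger pad.
Only numpy, scipy, OpenCV 4.12 (cv2) and the standard library are available. Lean on these libraries where they do the work, as an engineer would, in place of code of your own. Each camera call takes 0.05 s, during which the arm holds its last target. There are 200 camera calls.

### The job

Turn the dish carousel by its upright red post a quarter turn, in whichever direction brings the petri dish with the green disc on its lid out from under the clear cover into the front opening, until the turntable clicks into its rest position and stands still. Then lift that dish 10 to 20 cm straight up off its seat and finish while still holding it there in the gripper, level and steady, with nothing else carrying it. Keep the dish level all along, leave the dish with the white disc on its seat, and do not disturb the other things on the bench.

Things in the scene. Friction and masses are not known exactly. Their poses are not given: they have to be found in the camera images.
- carousel: Fixed dish carousel: white foot, silver turntable 284 mm across (top 30 mm above the bench), slim fixed column at the axis carrying a fixed clear flat cover: radius 110 mm, 74 to 78 mm above the bench (cap at its centre to 87 mm), spanning 240 degrees. The missing 120 degree sector, centred on the carousel's own -x direction, is the front opening. Origin: on the axis at bench height; z up.
- turntable (a joint): Turntable angle in rad, positive anticlockwise seen from above, 0 at the start. An indexing mechanism holds it at -1.571, 0 and +1.571 and draws it into the nearest of them when let go (it tips over halfway between, at 0.785); holding it off takes up to about 2 N at the red post. Hard stops at 1.8 either way.
- handle (a point): Centre of the top of the upright round red post that turns the turntable: grip part 16 mm diameter, 82 to 131 mm above the bench (so it stands clear above the cover), 126 mm from the axis. At joint 0 it is at the middle of the front opening, at +1.571 or -1.571 at the side.
- opening (a point): Point in the middle of the front opening, 76 mm from the axis towards the carousel's -x, at seat height (46 mm above the bench); fixed. The wanted dish's origin is here once the turntable has clicked at the right quarter turn.
- seat_a (a point): Top centre of the seat on the carousel's +y side at joint 0, 76 mm from the axis, turning with it: black cross on a pedestal 44 mm across, top 46 mm above the bench. Four 6 mm pins, 34.5 mm from the seat's centre at 45 degrees to the radial direction, reach 4 mm above the seat. Beside the dish, radially and tangentially, is free space for fingers down to the turntable.
- seat_b (a point): Top centre of the same kind of seat on the carousel's -y side at joint 0.
- dish_green: Petri dish, round, 60 mm diameter, 15 mm high, 24 to 54 g, with a green disc 40 mm across on its lid: the dish wanted. Starts on either seat under the cover. Origin: centre of its underside; z up when level.
- dish_white: Same kind of petri dish with a white disc on its lid, on the other seat; stays on its seat. Origin: centre of its underside.
- beaker: Bystander: glass beaker, 85 x 93 x 120 mm high. Origin: centre of its underside.
- tip_box: Bystander: pipette-tip box with clear lid, 91 x 119 x 63 mm high. Origin: centre of its underside.
- tape: Bystander: beige roll of tape, 96 mm diameter, 19 mm high. Origin: centre of its underside.
- timer: Bystander: small white timer, 38 x 64 x 61 mm high. Origin: centre of its underside.

How it is judged:
On the way:
1. the turntable has clicked at a quarter turn and stands still, with the green-disc dish on its seat in the front opening ((value of joint turntable between 1.511 and 1.631 rad or value of joint turntable between -1.631 and -1.511 rad) and distance between dish_green and opening below 0.015 m and velocity of joint turntable between -0.1 and 0.1 rad/s), for 0.2 s.
At the end, for the whole second after the job is handed in: Fingers hold the green-disc dish (over 1 N), underside 90 to 220 mm above its seat, within 60 mm sideways of the opening point, tilt under 0.12 rad, slower than 20 mm/s and 0.15 rad/s, touching neither carousel nor other things; turntable within 0.12 rad of a quarter-turn click (height (world z) of dish_green between 0.136 and 0.266 m and horizontal distance between dish_green and opening below 0.06 m and angle between dish_green's own z axis and vertical below 0.12 rad and linear speed of dish_green below 0.02 m/s and angular speed of dish_green below 0.15 rad/s and contact force between dish_green and the fingers above 1 N and contact force between dish_green and carousel below 0.05 N and (value of joint turntable between 1.451 and 1.691 rad or value of joint turntable between -1.691 and -1.451 rad) and contact force between dish_green and dish_white below 0.05 N and contact force between dish_green and beaker below 0.05 N and contact force between dish_green and tip_box below 0.05 N and contact force between dish_green and tape below 0.05 N and contact force between dish_green and timer below 0.05 N); the arm keeps its last pose, push and grip.
It fails at once if the green-disc dish is tipped more than 0.3 rad (angle between dish_green's own z axis and vertical above 0.3 rad).
It fails at once if the white-disc dish leaves its seat (distance between dish_white and seat_a above 0.02 m and distance between dish_white and seat_b above 0.02 m).
It fails at once if the beaker, tip box, tape or timer is moved more than 30 mm (distance of any of beaker, tip_box, tape, timer from where it was at the start of the episode above 0.03 m).
It also fails if it takes over 51 s, if anything falls off the work surface, if the arm or the gripper's body presses on something with over 40 N, if the wrist force passes 120 N, or if a joint passes its speed limit or range.

## Working session

There is one attempt and no reset: what is moved stays moved. The work goes in short steps, Python scripts to look and compute and a tool call to move; the robot and the scene stay as the last step left them, time stands still between calls to the robot, and variables do not carry over. Pictures are saved under pics/ and viewed, at most 10 in all, crops included, and the job is handed in when it is done.

Besides the shell and the picture viewer there is one more tool, called after "Request:" by a JSON object that holds its "fn" and its "kwargs". apply_moves: Moves the arm, as the interface text tells. Its arguments: {"type":"object","properties":{"motion":{"type":"array"},"gripper":{"type":"number"},"grip_force":{"type":"number"}},"required":["motion"]}

```bash
ls; mkdir -p pics; cat > h.py <<'E'
import numpy as np,cv2
from plant import *
def snap(n,f):
    c=capture(n); cv2.imwrite(f'pics/{f}.png',c['frame'][:,:,::-1]); np.savez(f'pics/{f}.npz',**c); return c
def world(c,u,v,z=None):
    R=cv2.Rodrigues(np.array(c['rvec'],float))[0]; t=np.array(c['tvec'],float).ravel()
    d=np.array([(u-c['cx'])/c['fx'],(v-c['cy'])/c['fy'],1.]); o=-R.T@t; w=R.T@d
    s=c['depth'][int(v),int(u)] if z is None else (z-o[2])/w[2]
    return o+s*w
E
python3 - <<'E'
from h import *
print(read_state(), tips_ahead() if callable(tips_ahead) else tips_ahead)
a=snap('scene','s1');b=snap('side','d1')
for c in(a,b):print(c['rvec'],c['tvec'],c['fx'])
E
```

```text
pics
{'clock': 0.0, 'joint_positions': array([ 1.17350169,  0.4267282 ,  0.07384851,  1.60662036, -0.03412142,
        1.11081031, -0.06710792]), 'joint_vel': array([-6.41526818e-04,  3.41502052e-03, -2.93295315e-04,  3.49397978e-05,
        8.68309015e-04, -5.02225443e-04,  1.84882434e-03]), 'joint_efforts': array([-5.25192372e-04, -9.49834514e+01,  3.76059026e+00, -4.63508713e+01,
        1.91675458e-02,  1.02875952e-02,  1.88647766e-05]), 'position': array([ 0.16543742, -0.65400287,  0.24760716]), 'eef_rot': array([-6.42624335e-04,  9.92337254e-01,  1.23557059e-01, -1.18475543e-04]), 'ft_force': array([ 0.8064376 , -0.19408695,  0.05414327]), 'torque': array([-0.07168849, -0.03548921,  0.01540544]), 'gripper_force': 0.0, 'finger_gap': 0.08522118259168968} 0.017
[ 0.98442907 -2.13145954  1.35289721] [0.36896523 0.27524243 0.97558726] 434.1397164558213
[ 0.52149491 -2.5048372   1.46586197] [0.49855171 0.1964745  1.09753014] 433.4215765225135
```

View pics/s1.png

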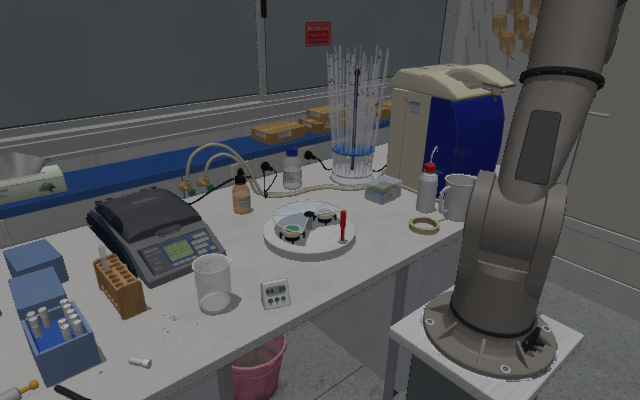

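View pics/d1.png

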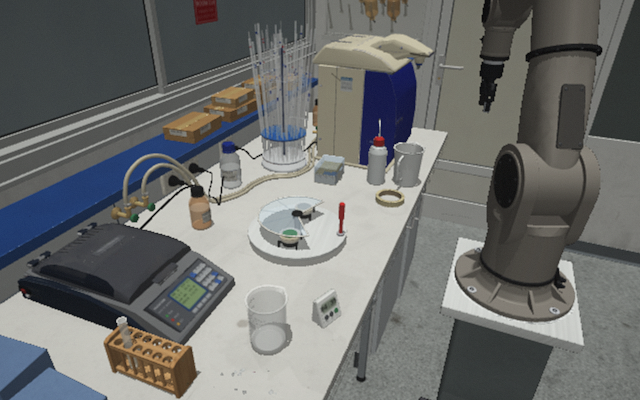

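The carousel sits at about (310,230) in the scene image. The green dish is at (293,230), the white one at (324,215) and the red post at (343,212).

```bash
python3 - <<'E'
from h import *
ims=[]
for f,(x,y) in(('s1',(255,190)),('d1',(240,185))):
    im=cv2.imread(f'pics/{f}.png')[y:y+80,x:x+114]
    ims.append(cv2.resize(im,None,fx=5,fy=5,interpolation=cv2.INTER_CUBIC)[:300+100])
cv2.imwrite('pics/c1.png',cv2.resize(np.vstack(ims),(428,600)))
cv2.imwrite('pics/c1.png',cv2.resize(np.hstack(ims),(800,281)))
s=np.load('pics/s1.npz');d=np.load('pics/d1.npz')
print('post',world(s,343,212,.131),world(d,342,205,.131))
print('green',world(s,293,230,.061),world(d,289,233,.061))
for n,c in(('s',s),('d',d)):
    # fit turntable rim: points with world z ~0.03 by depth
    H,W=c['depth'].shape; P=[]
    for v in range(185,270):
        for u in range(235,365):
            if c['depth'][v,u]>0:
                p=world(c,u,v)
                if .026<p[2]<.034:P.append(p)
    P=np.array(P);h=cv2.convexHull(P[:,:2].astype('f4'));print(n,len(P),cv2.minEnclosingCircle(h), P.min(0),P.max(0))
for nm,u,v in(('beaker',213,285),('timer',276,292),('tape',424,226),('tipbox',383,189),('bottle',241,195),('wb',292,170),('wash',427,190)):print(nm,world(s,u,v))
E
```

```text
post [0.44945025 0.02495642 0.131     ] [0.45165574 0.03162532 0.131     ]
green [0.55680107 0.11856637 0.061     ] [0.56906186 0.11670261 0.061     ]
s 2090 ((0.7006990909576416, 0.033730264753103256), 0.2634528875350952) [ 0.43875356 -0.10073377  0.02600278] [0.96184153 0.18246922 0.03399897]
d 2459 ((0.5808045268058777, 0.04382221773266792), 0.14282682538032532) [ 0.44023765 -0.09733564  0.02600044] [0.72350942 0.1856446  0.03398707]
beaker [0.43010606 0.4395697  0.08614726]
timer [0.37671073 0.30813635 0.03510964]
tape [ 0.39527971 -0.2948322   0.00134573]
tipbox [ 0.59525007 -0.31205902  0.06121822]
bottle [0.84970458 0.11235563 0.0683183 ]
wb [ 0.90773237 -0.1466062   0.07927208]
wash [ 0.45947017 -0.38052656  0.08454244]
```

View pics/c1.png

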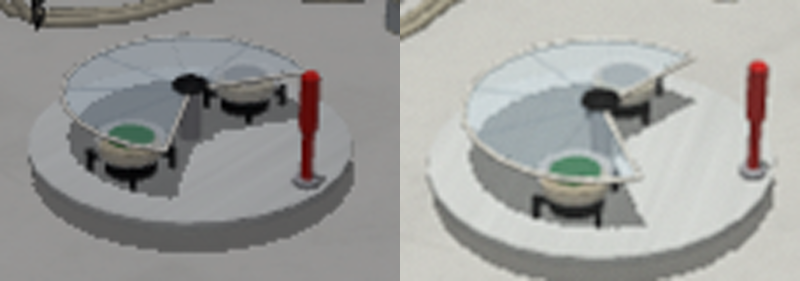

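```bash
python3 - <<'E'
from h import *
from scipy.optimize import least_squares
A=[];B=[];rim=[]
for f in('s1','d1'):
    c=dict(np.load(f'pics/{f}.npz'));im=c['frame'].astype(int)
    m=(im[...,0]>90)&(im[...,1]<60)&(im[...,2]<60)
    R=cv2.Rodrigues(c['rvec'])[0];t=c['tvec'].ravel();o=-R.T@t
    for v in range(195,250):
        us=np.where(m[v,325:355])[0]+325
        if len(us)>=3:
            u=us.mean();z=world(c,int(u),v)[2]
            w=world(c,u,v,0)-o; n=np.array([-w[1],w[0]])/np.hypot(*w[:2]);A.append(n);B.append(n@o[:2])
            if v%6==0:print(f,v,u,len(us),round(z,3))
    H=c['depth'];P=np.array([world(c,u,v) for v in range(185,270) for u in range(235,365) if H[v,u]>0])
    P=P[(abs(P[:,2]-.03)<.003)&(np.hypot(P[:,0]-.581,P[:,1]-.043)<.16)]
    print(f,cv2.minEnclosingCircle(P[:,:2].astype('f4')))
A=np.array(A);B=np.array(B);x,r,*_=np.linalg.lstsq(A,B,rcond=None);print('post',x,np.sqrt(np.mean((A@x-B)**2)))
for f,pts in(('s1',[(255+130/3.51,190+134/3.51)]),('d1',[(240+176/3.51,185+168/3.51)])):
    c=np.load(f'pics/{f}.npz')
    for p in pts:print('green',world(c,*p,.061))
E
```

```text
s1 216 343.5 4 0.118
s1 222 342.0 3 0.097
s1 ((0.5767992734909058, 0.040822334587574005), 0.14284276962280273)
d1 204 341.5 4 0.127
d1 210 341.5 4 0.113
d1 216 341.0 5 0.092
d1 ((0.5802331566810608, 0.04454827681183815), 0.1420152634382248)
post [0.45836292 0.01581044] 0.001129240171145004
green [0.56735316 0.11398716 0.061     ]
green [0.56655287 0.11484837 0.061     ]
```

Request:
{"fn": "apply_moves", "kwargs": {"motion": [[[0,0,0],[0,0,0]]], "gripper": 45}}

```text
clock: 0.18
position: [0.1655, -0.6541, 0.2479]
eef_rot: [-0.0, 0.992, 0.124, -0.0]
ft_force: [-0.1, 0.4, 0.6]
finger_gap: 0.0755
gripper_force: 0.0
```

Request:
{"fn": "apply_moves", "kwargs": {"motion": [[[22,-29,-6],[0,0,0]],[[22,-29,-6],[0,0,0]],[[22,-29,-6],[0,0,0]],[[22,-29,-6],[0,0,0]],[[22,-29,-6],[0,0,0]]]}}

```text
clock: 0.6
position: [0.2369, -0.4851, 0.2783]
eef_rot: [-0.0, 0.992, 0.123, -0.0]
ft_force: [0.9, -0.5, 0.1]
finger_gap: 0.0451
gripper_force: 0.0
```

Request:
{"fn": "apply_moves", "kwargs": {"motion": [[[22,-29,-2],[0,0,0]],[[22,-29,-2],[0,0,0]],[[22,-29,-2],[0,0,0]],[[22,-29,-2],[0,0,0]],[[22,-29,-2],[0,0,0]]]}}

```text
clock: 1.02
position: [0.3079, -0.3175, 0.2885]
eef_rot: [0.0, 0.992, 0.123, 0.0]
ft_force: [1.6, 0.3, -0.2]
finger_gap: 0.0452
gripper_force: 0.0
```

Request:
{"fn": "apply_moves", "kwargs": {"motion": [[[22,-29,0],[0,0,0]],[[22,-29,0],[0,0,0]],[[22,-29,0],[0,0,0]],[[22,-29,0],[0,0,0]],[[22,-29,0],[0,0,0]]]}}

```text
clock: 1.43
position: [0.379, -0.15, 0.2885]
eef_rot: [0.0, 0.992, 0.123, 0.0]
ft_force: [1.6, -0.7, -0.3]
finger_gap: 0.0451
gripper_force: 0.0
```

Request:
{"fn": "apply_moves", "kwargs": {"motion": [[[22,-29,0],[0,0,0]],[[22,-29,0],[0,0,0]],[[22,-29,0],[0,0,0]],[[10,-13,0],[0,0,0]],[[0,0,0],[0,0,0]]]}}

```text
clock: 1.85
position: [0.429, -0.0324, 0.2885]
eef_rot: [-0.0, 0.992, 0.126, 0.0]
ft_force: [-0.9, -1.0, -1.1]
finger_gap: 0.0446
gripper_force: 0.0
```

```bash
python3 - <<'E'
from h import *
c=snap('wrist','w1');s=read_state();print(s['joint_positions'],s['position'],s['eef_rot'],{k:c[k] for k in('fx','cx','cy','rvec','tvec')})
E
```

```text
[ 4.61417454e-01  3.17512150e-03 -5.23150891e-01  2.04729321e+00
  1.40903160e-03  1.09151807e+00 -1.38212259e+00] [ 0.42831904 -0.03454405  0.28828844] [-1.66686365e-04  9.92131767e-01  1.25197954e-01  2.63470883e-05] {'fx': 309.70691628693146, 'cx': 322.58229813063423, 'cy': 200.57521166237947, 'rvec': array([-2.28633634,  1.7710774 ,  0.26797958]), 'tvec': array([-0.13855985,  0.33960839,  0.53958836])}
```

View pics/w1.png

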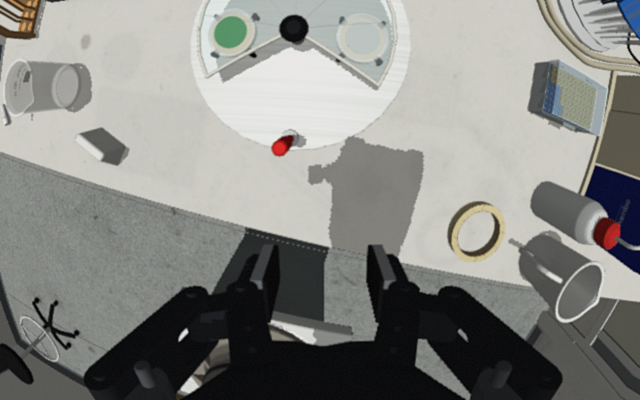

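Viewed from the wrist: axis cap at (293,28), post top at about (280,149), green lid at (232,33), white lid at (363,38).

```bash
cat >> h.py <<'E'
def wworld(c,u,v,z):
    R=cv2.Rodrigues(np.array(c['rvec'],float))[0]; t=np.array(c['tvec'],float).ravel(); o=-R.T@t
    a,b=(u-c['cx']),(v-c['cy']);r=np.hypot(a,b);th=r/c['fx']
    w=R.T@np.array([a/r*np.sin(th),b/r*np.sin(th),np.cos(th)])
    return o+(z-o[2])/w[2]*w
E
python3 - <<'E'
from h import *
c=np.load('pics/w1.npz')
im=c['frame'].astype(int);m=(im[...,0]>140)&(im[...,1]<60)&(im[...,2]<60)
ys,xs=np.where(m[120:170,260:310]);print('red px',xs.min()+260,xs.max()+260,ys.min()+120,ys.max()+120)
im2=(im[...,1]>im[...,0]+30)&(im[...,1]>im[...,2]+20);ys,xs=np.where(im2[0:80,190:280]);g=(xs.mean()+190,ys.mean());print(g)
k=im.sum(2)<120;ys,xs=np.where(k[8:50,270:320]);cp=(xs.mean()+270,ys.mean()+8);print(cp)
print('axis',wworld(c,*cp,.087),'post',wworld(c,279.5,150,.131),'green',wworld(c,*g,.061),'white',wworld(c,363,38,.061))
E
```

```text
red px 272 286 141 155
(np.float64(229.90726817042605), np.float64(31.75814536340852))
(np.float64(293.48849557522124), np.float64(28.272566371681418))
axis [0.57937177 0.03777388 0.087     ] post [0.45570888 0.01579704 0.131     ] green [0.56795151 0.11399696 0.061     ] white [ 0.59399652 -0.03673774  0.061     ]
```

Request:
{"fn": "apply_moves", "kwargs": {"motion": [[[20,-21,0],[0,0,0]],[[20,-21,0],[0,0,4.2]],[[0,0,30],[0,0,0]],[[0,0,35],[0,0,0]],[[0,0,35],[0,0,0]]]}}

```text
clock: 2.32
position: [0.4565, 0.0136, 0.1875]
eef_rot: [0.0, 0.996, 0.087, 0.001]
ft_force: [1.2, 0.1, -0.8]
finger_gap: 0.0449
gripper_force: 0.0
```

Request:
{"fn": "apply_moves", "kwargs": {"motion": [[[0,0,0],[0,0,0]],[[0,0,0],[0,0,0]]]}}

```text
clock: 2.48
position: [0.4555, 0.0136, 0.1879]
eef_rot: [-0.0, 0.996, 0.087, -0.002]
ft_force: [0.5, 0.6, 0.7]
finger_gap: 0.0449
gripper_force: 0.0
```

```bash
cat >> h.py <<'E'
from scipy.spatial.transform import Rotation as Ro
def rel(x,y,z):
    s=read_state();q=s['eef_rot'];R=Ro.from_quat(np.r_[q[1:],q[0]]).as_matrix()
    print('pos',s['position'].round(4),'yaw y',np.degrees(np.arctan2(R[1,1],R[0,1])).round(2),'tool mm',(R.T@(np.array([x,y,z])-s['position'])*1e3).round(1),'q',s['joint_positions'].round(2),'t',s['clock'])
E
python3 - <<'E'
from h import *
rel(.456,.0167,.108)
E
```

```text
pos [0.4555 0.0136 0.1879] yaw y -80.04 tool mm [ 1.3 -2.9 79.9] q [ 0.36  0.18 -0.58  2.11  0.13  0.88 -1.69] t 2.4833
```

Request:
{"fn": "apply_moves", "kwargs": {"motion": [[[1,-3,25],[0,0,0]],[[0,0,30],[0,0,0]],[[0,0,25],[0,0,0]],[[0,0,0],[0,0,0]],[[0,0,0],[0,0,0]]]}}

```text
clock: 2.9
position: [0.4575, 0.0172, 0.1098]
eef_rot: [0.0, 0.996, 0.087, 0.0]
ft_force: [0.8, 0.3, 0.2]
finger_gap: 0.0447
gripper_force: 0.0
```

Request:
{"fn": "apply_moves", "kwargs": {"motion": [[[0,0,0],[0,0,0]],[[0,0,0],[0,0,0]],[[0,0,0],[0,0,0]]], "gripper": 22, "grip_force": 20}}

```text
clock: 3.15
position: [0.4579, 0.0173, 0.1101]
eef_rot: [0.0, 0.996, 0.087, 0.001]
ft_force: [0.7, 0.0, 0.4]
finger_gap: 0.0223
gripper_force: 0.0
```

```bash
python3 - <<'E'
from h import *
rel(.456,.0167,.108)
snap('wrist','w2')
E
```

```text
pos [0.4579 0.0173 0.1101] yaw y -80.03 tool mm [-2.   0.3  2.1] q [ 0.3   0.31 -0.55  2.18  0.25  0.71 -1.81] t 3.15
```

View pics/w2.png

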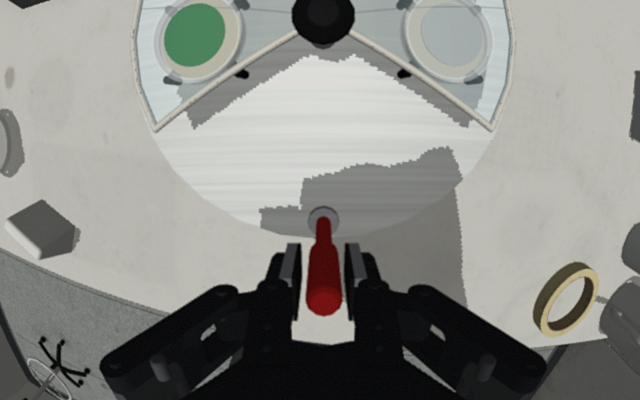

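Request:
{"fn": "apply_moves", "kwargs": {"motion": [[[0.2,6.6,0],[0,0,-3]],[[0.2,6.6,0],[0,0,-3]],[[0.2,6.6,0],[0,0,-3]],[[0.2,6.6,0],[0,0,-3]],[[0.2,6.6,0],[0,0,-3]]]}}

```text
clock: 3.62
position: [0.4673, -0.0139, 0.1091]
eef_rot: [0.0, 0.976, 0.218, 0.0]
ft_force: [-0.1, 2.9, 1.8]
finger_gap: 0.0219
gripper_force: 1.3
```

Request:
{"fn": "apply_moves", "kwargs": {"motion": [[[0.4,9.9,0],[0,0,-4.5]],[[0.4,9.9,0],[0,0,-4.5]],[[0.4,9.9,0],[0,0,-4.5]],[[0.4,9.9,0],[0,0,-4.5]],[[0.4,9.9,0],[0,0,-4.5]]]}}

```text
clock: 4.03
position: [0.4964, -0.0537, 0.1091]
eef_rot: [0.0, 0.915, 0.404, 0.0]
ft_force: [-0.8, 3.6, 1.4]
finger_gap: 0.0223
gripper_force: 1.3
```

```bash
python3 - <<'E'
from h import *
a=np.radians(10.2+37.5)
rel(.58-.126*np.cos(a),.039-.126*np.sin(a)*-1 if 0 else .039-.126*np.sin(a),.108)
E
```

```text
pos [ 0.4964 -0.0537  0.1091] yaw y -42.29 tool mm [-1.2 -0.6  1.1] q [ 0.52  0.39 -0.64  2.09  0.34  0.76 -1.07] t 4.0333
```

Tracking well; continue the arc.

Request:
{"fn": "apply_moves", "kwargs": {"motion": [[[0.4,9.9,0],[0,0,-4.5]],[[0.4,9.9,0],[0,0,-4.5]],[[0.4,9.9,0],[0,0,-4.5]],[[0.4,9.9,0],[0,0,-4.5]],[[0.4,9.9,0],[0,0,-4.5]]]}}

```text
clock: 4.45
position: [0.5387, -0.0796, 0.109]
eef_rot: [0.0, 0.818, 0.575, 0.0]
ft_force: [-0.4, -0.3, 0.2]
finger_gap: 0.0219
gripper_force: 0.3
```

Request:
{"fn": "apply_moves", "kwargs": {"motion": [[[0.4,9.9,0],[0,0,-4.5]],[[0.4,9.9,0],[0,0,-4.5]],[[0.4,9.9,0],[0,0,-4.5]],[[0.2,6.6,0],[0,0,-3]],[[0.2,6.6,0],[0,0,-3]]]}}

```text
clock: 4.87
position: [0.5808, -0.0871, 0.109]
eef_rot: [0.0, 0.709, 0.705, 0.0]
ft_force: [-0.1, 0.6, 0.5]
finger_gap: 0.0219
gripper_force: 0.0
```

Request:
{"fn": "apply_moves", "kwargs": {"motion": [[[0.2,6.6,0],[0,0,-3]],[[0.2,6.6,0],[0,0,-3]],[[0,3.3,0],[0,0,-1.5]],[[0,0,0],[0,0,0]],[[0,0,0],[0,0,0]]]}}

```text
clock: 5.28
position: [0.5966, -0.0856, 0.1085]
eef_rot: [0.0, 0.663, 0.748, 0.0]
ft_force: [0.4, 0.1, 0.3]
finger_gap: 0.0219
gripper_force: 0.0
```

```bash
python3 - <<'E'
from h import *
rel(.602,-.085,.11)
s=read_state();print(s['ft_force'],s['gripper_force'])
snap('wrist','w3')
E
```

```text
pos [ 0.5966 -0.0856  0.1085] yaw y 6.91 tool mm [-0.   5.4 -1.5] q [ 0.63  0.59 -0.78  1.85  0.52  0.92 -0.28] t 5.2833
[0.38721939 0.07770116 0.30948183] 0.0
```

View pics/w3.png

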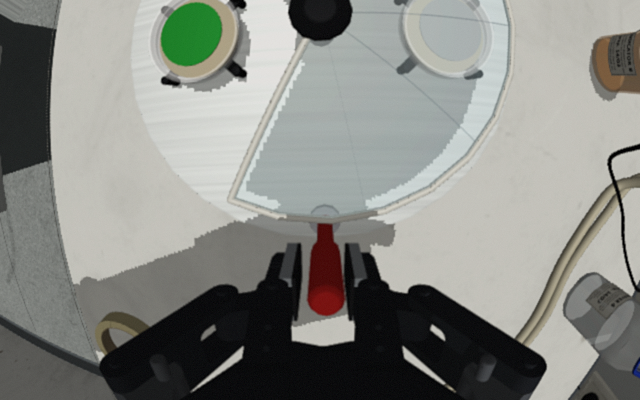

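The post is centred between the pads with no contact force, and the green dish is out in the opening. Next: open, rise, and turn back over the opening.

Request:
{"fn": "apply_moves", "kwargs": {"motion": [[[0,0,0],[0,0,0]],[[0,0,0],[0,0,0]],[[0,0,-25],[0,0,0]],[[0,0,-35],[0,0,0]],[[0,0,-40],[0,0,0]]], "gripper": 45}}

```text
clock: 5.75
position: [0.5955, -0.0854, 0.2082]
eef_rot: [-0.001, 0.663, 0.749, -0.001]
ft_force: [0.9, -0.8, 0.2]
finger_gap: 0.0451
gripper_force: 0.0
```

Request:
{"fn": "apply_moves", "kwargs": {"motion": [[[0,0,-40],[0,0,7]],[[0,0,-20],[0,0,7]],[[0,0,0],[0,0,7]],[[0,0,0],[0,0,7]],[[0,0,0],[0,0,7]]], "gripper": 85}}

```text
clock: 6.17
position: [0.5966, -0.0857, 0.269]
eef_rot: [0.0, 0.859, 0.512, 0.0]
ft_force: [1.0, 0.7, 0.5]
finger_gap: 0.0848
gripper_force: 0.0
```

Request:
{"fn": "apply_moves", "kwargs": {"motion": [[[0,0,0],[0,0,7]],[[0,0,0],[0,0,7]],[[0,0,0],[0,0,7]],[[0,0,0],[0,0,7]],[[0,0,0],[0,0,7]]]}}

```text
clock: 6.58
position: [0.5965, -0.0855, 0.2684]
eef_rot: [0.0, 0.973, 0.23, 0.0]
ft_force: [0.1, -0.1, -0.1]
finger_gap: 0.0853
gripper_force: 0.0
```

Request:
{"fn": "apply_moves", "kwargs": {"motion": [[[0,0,0],[0,0,7]],[[0,0,0],[0,0,7]],[[-30,-20,0],[0,0,2.5]],[[-40,-10,0],[0,0,0]],[[-40,-10,0],[0,0,0]]]}}

```text
clock: 7.0
position: [0.4792, -0.0667, 0.2677]
eef_rot: [-0.0, 0.996, 0.092, -0.0]
ft_force: [-0.2, 1.3, 0.6]
finger_gap: 0.0849
gripper_force: 0.0
```

Request:
{"fn": "apply_moves", "kwargs": {"motion": [[[0,0,0],[0,0,0]],[[0,0,0],[0,0,0]]]}}

```text
clock: 7.17
position: [0.479, -0.068, 0.269]
eef_rot: [0.001, 0.996, 0.091, 0.0]
ft_force: [1.4, -0.9, 0.5]
finger_gap: 0.085
gripper_force: 0.0
```

```bash
python3 - <<'E'
from h import *
rel(.505,.0255,.055)
snap('wrist','w4')
E
```

```text
pos [ 0.479 -0.068  0.269] yaw y -79.56 tool mm [ 42.4 -87.8 213.8] q [ 0.59  0.14 -0.63  1.97  0.09  1.06 -1.47] t 7.1667
```

View pics/w4.png

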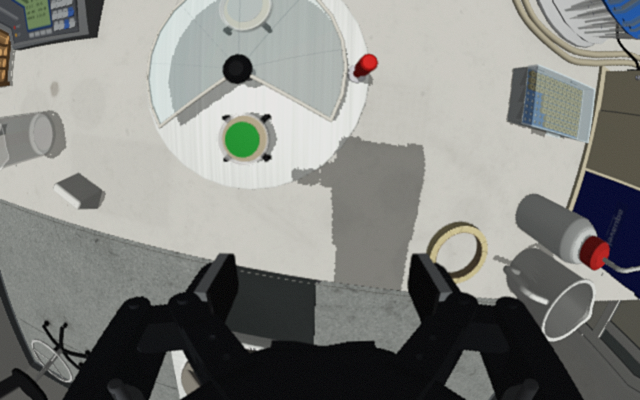

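The green lid is at about (243,139), the cap at (237,68) and the post top at (368,63). The dish sits between its pins in the opening.

```bash
cat > m.py <<'E'
from h import *
import sys
def meas(f,box):
    c=np.load(f'pics/{f}.npz');im=c['frame'].astype(int)
    x0,y0,x1,y1=box
    k=(im[...,1]>im[...,0]+30)&(im[...,1]>im[...,2]+20)
    ys,xs=np.where(k[y0:y1,x0:x1]);g=wworld(c,xs.mean()+x0,ys.mean()+y0,.061)
    return g,(xs.mean()+x0,ys.mean()+y0)
E
python3 - <<'E'
from m import *
g,p=meas('w4',(210,110,280,170));c=np.load('pics/w4.npz')
ax=wworld(c,237,68,.087);po=wworld(c,368,63,.131);print('green',g,p,'axis',ax,'post',po)
for n,v in(('g',ax-g),('p',po-ax)):print(n,np.hypot(*v[:2]),np.degrees(np.arctan2(v[1],v[0])))
rel(*g[:2],.055)
E
```

```text
green [0.50610755 0.02712881 0.061     ] (np.float64(241.7042682926829), np.float64(139.239837398374)) axis [0.58124009 0.03721266 0.087     ] post [ 0.59985818 -0.08479481  0.131     ]
g 0.07580622192639297 7.644221744396216
p 0.12341982748976937 -81.32371591129223
pos [ 0.4805 -0.068   0.269 ] yaw y -79.55 tool mm [ 42.2 -89.2 214. ] q [ 0.59  0.14 -0.63  1.96  0.09  1.06 -1.47] t 7.2167
```

Request:
{"fn": "apply_moves", "kwargs": {"motion": [[[14,-30,10],[0,0,0]],[[14,-30,20],[0,0,1]],[[14,-29,20],[0,0,0]],[[0,0,35],[0,0,0]],[[0,0,30],[0,0,0]]]}}

```text
clock: 7.63
position: [0.5077, 0.0299, 0.152]
eef_rot: [-0.001, 0.996, 0.084, 0.001]
ft_force: [-0.1, -1.6, -0.7]
finger_gap: 0.0853
gripper_force: 0.0
```

Request:
{"fn": "apply_moves", "kwargs": {"motion": [[[0,0,0],[0,0,0]],[[0,0,0],[0,0,0]],[[0,0,0],[0,0,0]]]}}

```text
clock: 7.88
position: [0.5075, 0.0275, 0.1546]
eef_rot: [-0.0, 0.997, 0.083, 0.001]
ft_force: [0.2, 0.4, 1.1]
finger_gap: 0.0852
gripper_force: 0.0
```

```bash
python3 - <<'E'
from m import *
snap('wrist','w5')
g,p=meas('w5',(100,0,550,399));print(g,p);rel(*g[:2],.055);rel(.506,.0265,.055)
E
```

```text
[0.50627987 0.02713758 0.061     ] (np.float64(322.98597194388776), np.float64(213.0430861723447))
pos [0.5076 0.0273 0.1551] yaw y -80.54 tool mm [-1.600e+00 -1.000e-01  1.001e+02] q [ 0.38  0.33 -0.65  2.03  0.27  0.85 -1.83] t 7.9333
pos [0.5076 0.0273 0.1551] yaw y -80.54 tool mm [ -2.    0.5 100.1] q [ 0.38  0.33 -0.65  2.03  0.27  0.85 -1.83] t 7.9333
```

View pics/w5.png

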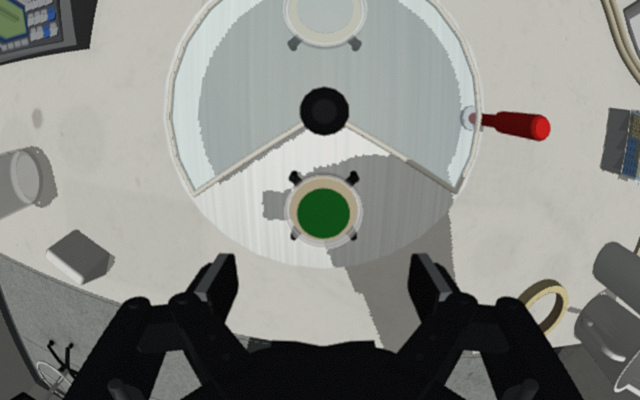

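Request:
{"fn": "apply_moves", "kwargs": {"motion": [[[-2,0,30],[0,0,0]],[[0,0,30],[0,0,0]],[[0,0,20],[0,0,0]],[[0,0,14],[0,0,0]],[[0,0,10],[0,0,0]]]}}

```text
clock: 8.35
position: [0.5052, 0.0265, 0.0496]
eef_rot: [0.0, 0.997, 0.082, 0.001]
ft_force: [0.6, 0.4, -0.4]
finger_gap: 0.0849
gripper_force: 0.0
```

Request:
{"fn": "apply_moves", "kwargs": {"motion": [[[0,0,0],[0,0,0]],[[0,0,0],[0,0,0]]]}}

```text
clock: 8.52
position: [0.5051, 0.0269, 0.0504]
eef_rot: [0.0, 0.997, 0.083, 0.001]
ft_force: [1.0, -0.5, 0.7]
finger_gap: 0.0851
gripper_force: 0.0
```

```bash
python3 - <<'E'
from m import *
snap('side','d2')
im=cv2.imread('pics/d2.png')[170:270,220:360];cv2.imwrite('pics/c2.png',cv2.resize(im,None,fx=5,fy=5,interpolation=cv2.INTER_CUBIC))
rel(.506,.0268,.051)
print(read_state()['ft_force'])
E
```

```text
pos [0.5053 0.0269 0.0506] yaw y -80.53 tool mm [ 0.7  0.2 -0.3] q [ 0.29  0.49 -0.56  2.11  0.43  0.65 -1.97] t 8.5667
[ 0.93213363 -0.66004299 -0.19274159]
```

View pics/c2.png

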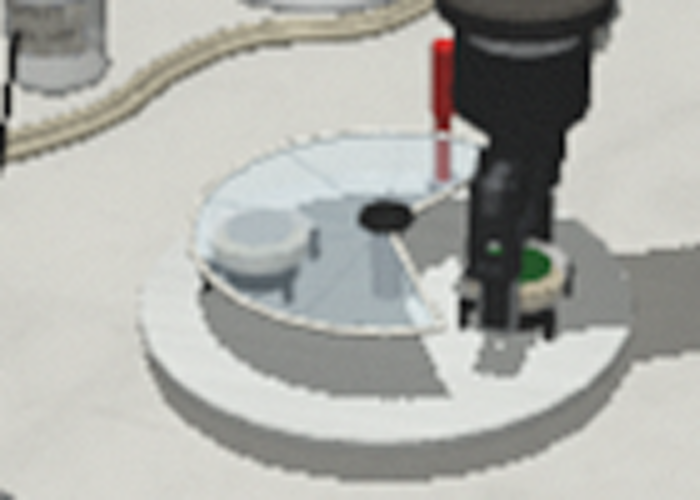

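The fingers straddle the dish, with tips below its rim. Close.

Request:
{"fn": "apply_moves", "kwargs": {"motion": [[[0,0,0],[0,0,0]],[[0,0,0],[0,0,0]],[[0,0,0],[0,0,0]],[[0,0,0],[0,0,0]],[[0,0,0],[0,0,0]]], "gripper": 50, "grip_force": 30}}

```text
clock: 8.98
position: [0.505, 0.0269, 0.0505]
eef_rot: [0.0, 0.997, 0.083, 0.001]
ft_force: [-1.9, -1.1, 13.2]
finger_gap: 0.0589
gripper_force: 29.3
```

Request:
{"fn": "apply_moves", "kwargs": {"motion": [[[0,0,-3],[0,0,0]],[[0,0,-4],[0,0,0]],[[0,0,-5],[0,0,0]],[[0,0,-8],[0,0,0]],[[0,0,0],[0,0,0]]]}}

```text
clock: 9.4
position: [0.5051, 0.027, 0.0709]
eef_rot: [0.0, 0.997, 0.083, 0.001]
ft_force: [0.4, 0.8, -0.4]
finger_gap: 0.0594
gripper_force: 32.3
```

Request:
{"fn": "apply_moves", "kwargs": {"motion": [[[0,0,-12],[0,0,0]],[[0,0,-20],[0,0,0]],[[0,0,-25],[0,0,0]],[[0,0,-25],[0,0,0]],[[0,0,-20],[0,0,0]]]}}

```text
clock: 9.82
position: [0.5044, 0.0272, 0.1737]
eef_rot: [-0.0, 0.997, 0.083, 0.0]
ft_force: [0.8, -0.4, -1.1]
finger_gap: 0.0593
gripper_force: 32.5
```

Request:
{"fn": "apply_moves", "kwargs": {"motion": [[[0,0,-15],[0,0,0]],[[0,0,-8],[0,0,0]],[[0,0,0],[0,0,0]],[[0,0,0],[0,0,0]],[[0,0,0],[0,0,0]]]}}

```text
clock: 10.23
position: [0.5038, 0.0268, 0.1935]
eef_rot: [-0.0, 0.997, 0.083, -0.001]
ft_force: [-0.8, -0.6, -0.7]
finger_gap: 0.0588
gripper_force: 32.5
```

Request:
{"fn": "apply_moves", "kwargs": {"motion": [[[0,0,0],[0,0,0]],[[0,0,0],[0,0,0]],[[0,0,0],[0,0,0]],[[0,0,0],[0,0,0]],[[0,0,0],[0,0,0]]]}}

```text
clock: 10.65
position: [0.5043, 0.027, 0.1941]
eef_rot: [-0.0, 0.997, 0.083, -0.0]
ft_force: [1.0, -0.7, -0.0]
finger_gap: 0.0591
gripper_force: 32.5
```

```bash
python3 - <<'E'
from m import *
snap('side','d3');snap('wrist','w6')
a=cv2.imread('pics/d3.png')[110:270,220:360];b=cv2.imread('pics/w6.png')
cv2.imwrite('pics/c3.png',np.hstack([cv2.resize(a,(350,400),interpolation=cv2.INTER_CUBIC),cv2.resize(b[:,100:550],(450,400))]))
rel(.506,.0268,.2)
E
```

```text
pos [0.5043 0.0269 0.1943] yaw y -80.5 tool mm [ 1.6  0.4 -5.7] q [ 0.41  0.28 -0.68  2.    0.22  0.93 -1.79] t 10.75
```

View pics/c3.png

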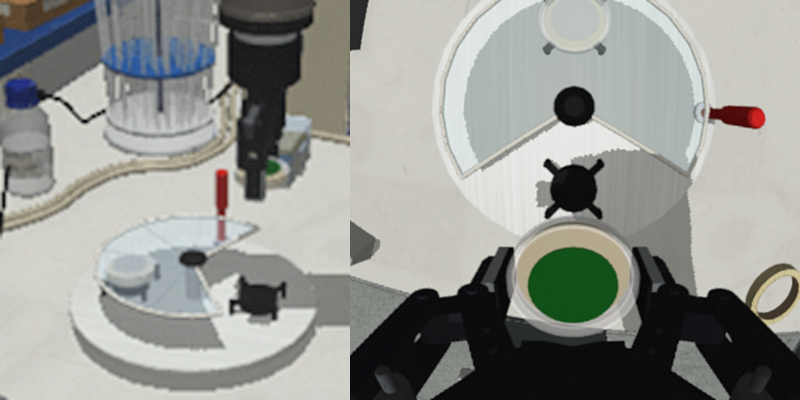

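The dish is held level between the pads, about 144 mm above its now empty seat. The turntable is at the quarter turn and the white dish is seated.

```bash
python3 -c "
from plant import *
print(finish_job())"
```

```text
the job is handed in; nothing more can be done
None
```

I turned the carousel a quarter turn anticlockwise, then lifted the green-disc dish about 144 mm straight up. I handed the job in at about 11 s with the dish held level and steady in the gripper and the white dish on its seat; no verdict came back.

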